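Feel along the rubbing track of a fabric rub tester

ROBOT

A 6-joint arm with a two-finger parallel gripper is mounted at the origin on the work surface. World frame = base frame: x ahead of the robot, y to its left, z up, the work surface at z = 0. Lengths are in m, angles in rad, forces in N, time in s.
With the tool pointing down it reaches from about 0.3 to 0.775 m from the base axis. Payload 14.6 kg.
Tool frame: the origin (TCP) lies midway between the tips of the shut fingers; the grasp point (between the pads) lies 19 mm behind it (ctrl.tcp_to_grasp is the z of the grasp point in the tool frame, in m); z points along the fingers, y is the line along which they close (so a half turn about z gives the same grasp; the last joint's range is limited). The gripper opens to 94 mm and grips with 3 to 60 N. Pads are 16 mm wide; open, the fingers measure 119 mm over their backs; the gripper's body (75 mm by 177 mm) begins 78 mm behind the grasp point.
Start: joints at [-1.323, 0.3, 1.521, -0, 1.321, -0.067], TCP at [0.17, -0.523, 0.205] pointing down, gripper open.
Joint ranges: [-3.03, 3.03], [-0.79, 2.21], [0.23, 2.52], [-1.04, 4.18], [0, 3.07], [-2.55, 2.55]. Speed limits (rad/s): [2.22, 2.22, 2.57, 3.14, 3.14, 3.14].

INTERFACE

Orientations are given as [roll, pitch, yaw] about the fixed x, y, z axes, in that order (R = Rz(yaw) Ry(pitch) Rx(roll)).
In Python, from station import monitor, camera, ctrl gives the robot as it stands.
- The arm moves only by the tool apply_moves, never from a script. Its argument "plan" is one flat list of numbers, 4 for each row, row after row: the shift along the tool's x, y, z in mm, then the turn about the tool's z in rad. In form: [dx, dy, dz, spin, dx, dy, dz, spin, ...]. A call has 1 to 20 rows; each row shifts and turns the commanded pose from where the row before left it, along the tool's axes as they then stand; what a row does not reach is not made up. A row lasts 1/10 s, in which the tool goes at most 50 mm and 8.59 degrees, less where a joint would pass 70% of its speed; a pose out of reach is approached as far as the arm can. A call is refused whole if a number of a shift passes 50 or a number of a turn 0.15, either way. A call with a gripper value outside its range is refused whole. "hand" is the gripper command: -1 is shut, 1 is fully open, values between are in proportion, set as the call begins (left out, the last holds). The fingers move at their own pace and stop on an object; "squeeze" is the grip in N (left out, the last holds). Time passes only in rows, so rows that do not move let the fingers close. It gives the time, the measured TCP pose, the force, the opening and the grip force at its end, in the units of the state.
- monitor.get_obs(): the state, without advancing time (a new reading comes with each control period).
- camera(name): name is "scene" or "side" or "wrist"; returns a dict with "image" (480x640x3 uint8, red, green, blue), "range_z" (480x640 float32, m along the optical axis (not along the pixel's ray), 0 where there is no reading), "mtx" (3x3 intrinsics, pixels), "rvec" (rotation vector, rad) and "tvec" (3), from world to camera coordinates, as OpenCV has them. Camera axes: x right, y down, z forward; pixel columns grow to the right and rows downward; lengths in m; the calibration is good to about 2 mm. A picture is of the moment at which its call begins.
- ctrl.hand_in(): hands the job in; it is judged then, once.
The state is a dict: "time_s": time; "qpos": joint angles; "joint_vel": joint speeds; "tau": joint torques, N m; "ee_pos": TCP position; "eef_rot": TCP orientation; "force": force on the tool from outside, world axes, zero at the start; "moment": the same for the moment, N m; "grip_width": finger opening in m; "grip_force": force on a finger pad.
Only numpy, scipy, OpenCV 4.12 (cv2) and the standard library are available. Lean on these libraries where they do the work, as an engineer would, in place of code of your own. Each camera call takes 0.05 s, during which the arm holds its last target. There are 200 camera calls.

TASK

Before the next rub test, check the rub tester's bright steel track for grit with a light touch: set the closed fingertips down on the end of the track nearest the crank, run them, still touching, along its whole length to the free end, then lift clear. Press only lightly, and leave the raised rubbing arm and the things standing around the tester alone: nothing is to be picked up or shifted.

Things in the scene. Friction and masses are not known exactly. Their poses are not given: they have to be found in the camera images.
- track: rubbing track: bright flat steel strip 220 x 30 mm, standing 8 mm proud of the grey specimen bed (280 x 84 mm). Level; its top is 71 mm above the bench. It lies on a rubber backing: it sinks 1 mm per 4 N, 4 mm at most. Origin: centre of the strip's top face. x runs along the strip away from the crank (crank-side end at x = -110 mm, free end at x = +110), y across, z up.
- tester: hand-cranked rub tester, fixed. Origin on the bench below the middle of the track, same axes. Cream base 90 mm wide, 57 mm high, from x = -480 (crank end) to +160 mm (free end). Two cream guide posts at x = -172, y = +-34 mm, tops 107 mm above the bench. Crank post at x = -235, y = -53 mm; its black grip reaches 225 mm high and out to y = -158 mm; the crank does not turn.
- rub_head (a point): centre of the round steel weight head (44 mm across) on the tip of the rubbing arm, a grey bar 300 mm long hinged at x = -330 mm of the tester, 122 mm above the bench. The arm is swung up, roughly upright, and stays there by friction; leave it so.
- beaker: small glass beaker, 68 mm across, 85 mm high, loose, beside the tester; origin at the centre of its underside. Leave alone.
- bottle: white plastic bottle with a blue cap, 62 mm across, 130 mm high, loose, beside the tester; origin at the centre of its underside. Leave alone.
- carton: small cardboard carton, 85 x 65 x 50 mm high, loose, between robot and tester; origin at the centre of its underside. Leave alone.
- frame: flat steel specimen frame, 160 x 72 x 6 mm with a black tab 16 mm high, lying loose on the bench beyond the tester's free end; origin at the centre of its underside. Leave alone.

How it is judged:
By the outcome, as a careful person would: the job done as asked, in the order asked, and still so for the second after the job is handed in, with the robot touching nothing.
It also fails if it takes over 54 s, if anything falls off the work surface, if the arm or the gripper's body presses on something with over 40 N, if the wrist force passes 120 N, or if a joint passes its speed limit or range.

## Working session

There is one attempt and no reset: what is moved stays moved. The work goes in short steps, Python scripts to look and compute and a tool call to move; the robot and the scene stay as the last step left them, time stands still between calls to the robot, and variables do not carry over. Pictures are saved under pics/ and viewed, at most 10 in all, crops included, and the job is handed in when it is done.

Besides the shell and the picture viewer there is one more tool, called after "Call:" as name(argument=value, ...) on one line, values as JSON. apply_moves: Moves the arm, as the interface text tells. Its arguments: {"type":"object","properties":{"plan":{"type":"array","items":{"type":"number"}},"hand":{"type":"number"},"squeeze":{"type":"number"}},"required":["plan"]}

```bash
mkdir -p pics && python3 - <<'E'
from station import monitor,camera,ctrl
import cv2,numpy as np
print(monitor.get_obs())
for n in("scene","side"):
    c=camera(n);cv2.imwrite(f"pics/{n}0.png",c["image"][...,::-1]);np.savez(f"{n}0.npz",**c)
E
```

```text
{'time_s': 0.0, 'qpos': array([-1.32263710e+00,  3.00469613e-01,  1.52160228e+00,  2.78587079e-07,
        1.32069509e+00, -6.65868866e-02]), 'joint_vel': array([ 0.00122828,  0.00178074,  0.00143148,  0.0010956 , -0.00062272,
       -0.00039019]), 'tau': array([-5.68965661e-04, -5.31808090e+01, -3.52734911e+01,  7.08033610e-02,
        2.44546984e-02, -5.98027577e-05]), 'ee_pos': array([ 0.17020378, -0.52271688,  0.20487818]), 'eef_rot': array([-3.14042095e+00, -7.84062641e-05,  3.14746000e-01]), 'force': array([ 0.54924512, -0.00591939, -0.05144228]), 'moment': array([ 0.05827399, -0.03928024, -0.04095061]), 'grip_force': 0.0, 'grip_width': 0.09416858063305882}
```

View pics/scene0.png

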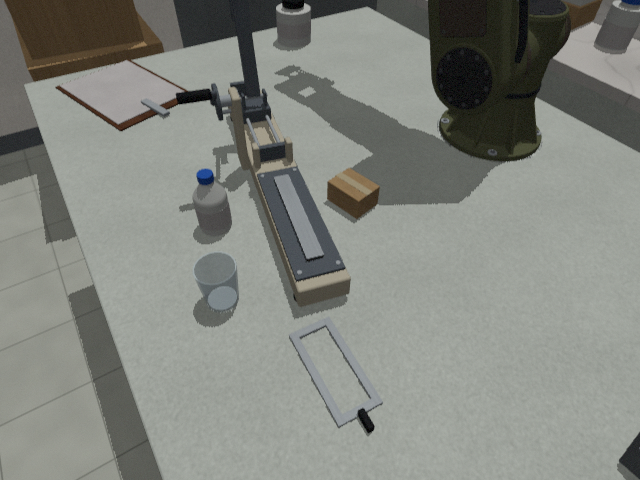

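View pics/side0.png

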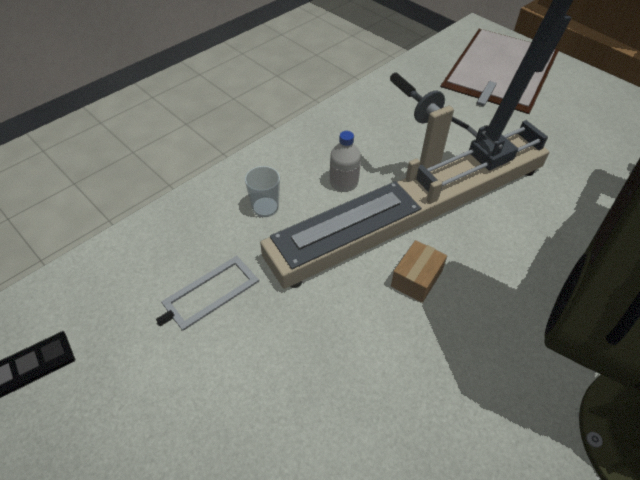

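The scene view shows the track strip from about (284,176) at the crank end to (313,255) at the free end. In the side view it runs from (400,199) to (295,242). I'll enlarge both for the corners.

```bash
python3 - <<'E'
import cv2,numpy as np
a=cv2.imread("pics/scene0.png")[160:270,240:350];b=cv2.imread("pics/side0.png")[180:260,280:420]
cv2.imwrite("pics/ca.png",cv2.resize(a,None,fx=5,fy=5,interpolation=cv2.INTER_CUBIC))
cv2.imwrite("pics/cb.png",cv2.resize(b,None,fx=5,fy=5,interpolation=cv2.INTER_CUBIC))
E
```

```text
(no output)
```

View pics/ca.png

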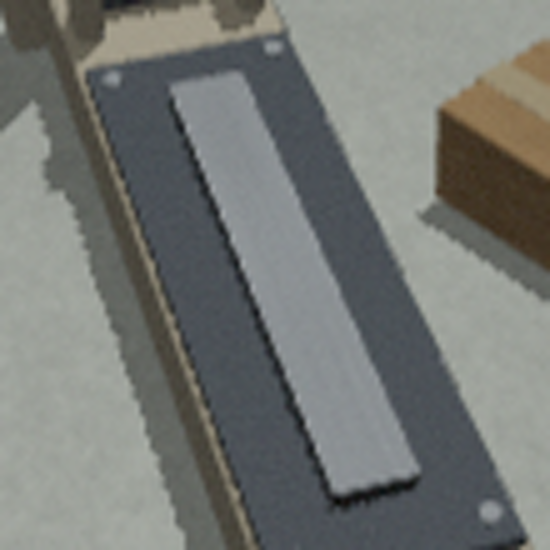

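View pics/cb.png

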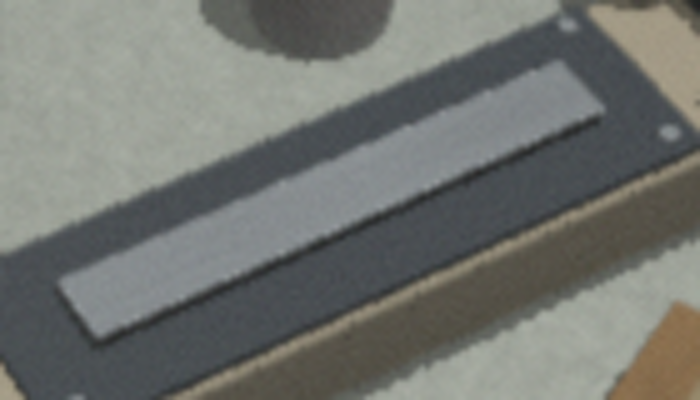

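```bash
cat >h.py <<'E'
import cv2,numpy as np
def ray(c,p):
    R=cv2.Rodrigues(c["rvec"])[0];o=-R.T@c["tvec"].ravel()
    d=R.T@np.linalg.inv(c["mtx"])@[p[0],p[1],1];return o,d
def onz(c,p,z):
    o,d=ray(c,p);return o+d*(z-o[2])/d[2]
def dep(c,p):
    o,d=ray(c,p);return o+d*c["range_z"][int(p[1]),int(p[0])]
E
python3 - <<'E'
from h import *
np.set_printoptions(precision=4,suppress=True)
S=dict(np.load("scene0.npz"));D=dict(np.load("side0.npz"))
f=lambda o,p:[(o[0]+(x+.5)/5-.5,o[1]+(y+.5)/5-.5) for x,y in p]
A=f((240,160),[(168,88),(240,72),(420,475),(335,495)])
B=f((280,180),[(560,60),(605,108),(97,340),(57,285)])
for c,P in((S,A),(D,B)):
    X=np.array([onz(c,p,.071) for p in P]);print(X[:,:2])
    k=X[:2].mean(0);e=X[2:].mean(0);v=e-k
    print("k",k,"e",e,"mid",(k+e)/2,"L",np.linalg.norm(v),"yaw",np.arctan2(v[1],v[0]))
    print("mid depth", [dep(c,np.mean(P,0))])
print("bar side",[dep(D,p) for p in((495,140),(515,100),(530,70),(545,45),(556,20),(560,5))])
print("bar scene",[dep(S,p) for p in((256,95),(248,60),(244,30),(240,5))])
print("carton",[dep(S,p) for p in((328,180),(352,171),(379,187),(358,198))])
print("bottle cap",dep(S,(205,176)),"beaker base",onz(S,(222,298),0))
E
```

```text
[[ 0.583  -0.044 ]
 [ 0.5542 -0.038 ]
 [ 0.6071  0.1762]
 [ 0.6353  0.1688]]
k [ 0.5686 -0.041   0.071 ] e [0.6212 0.1725 0.071 ] mid [0.5949 0.0657 0.071 ] L 0.2199217630854512 yaw 1.3291590562238247
mid depth [array([0.5982, 0.077 , 0.0728])]
[[ 0.5841 -0.0434]
 [ 0.5557 -0.0366]
 [ 0.6077  0.1776]
 [ 0.6358  0.171 ]]
k [ 0.5699 -0.04    0.071 ] e [0.6217 0.1743 0.071 ] mid [0.5958 0.0672 0.071 ] L 0.220492855376353 yaw 1.3335856254255765
mid depth [array([0.5963, 0.0716, 0.0716])]
bar side [array([ 0.5029, -0.2456,  0.1304]), array([ 0.5011, -0.2692,  0.2129]), array([ 0.498 , -0.2807,  0.2723]), array([ 0.4936, -0.295 ,  0.3167]), array([ 0.4934, -0.3018,  0.3592]), array([ 0.4994, -0.3113,  0.3791])]
bar scene [array([ 0.5117, -0.2486,  0.1286]), array([ 0.5133, -0.2673,  0.1997]), array([ 0.5088, -0.2813,  0.255 ]), array([ 0.5058, -0.2941,  0.2979])]
carton [array([ 0.4825, -0.0014,  0.0508]), array([0.4247, 0.0006, 0.0513]), array([0.4046, 0.0665, 0.047 ]), array([0.4627, 0.0747, 0.0509])]
bottle cap [ 0.7133 -0.0415  0.1303] beaker base [0.7718 0.116  0.    ]
```

Both cameras agree to 2 mm: the track centre is at about (0.595, 0.067) with yaw 1.33, and the rubbing arm leans away from the track. I'll go round close to the base, clear of the arm, turning tool x along the track.

```bash
cat >>h.py <<'E'
def rows(p,yaw,wps):
    """wps: (x,y,z,yaw,n); tool pointing down. Prints tool-frame rows."""
    p=np.array(p,float);out=[]
    for *q,y1,n in wps:
        d=(np.array(q)-p)/n;s=(y1-yaw)/n
        for _ in range(n):
            c,k=np.cos(yaw),np.sin(yaw)
            r=[round(1000*v) for v in(c*d[0]+k*d[1],k*d[0]-c*d[1],-d[2])]+[round(-s,3)]
            out+=r;p=p+d;yaw+=s
        p=np.array(q)
    print(out,len(out)//4)
E
python3 - <<'E'
from h import *
rows([.170,-.523,.205],.3147,[(.13,-.36,.205,.3147,5),(.31,-.18,.205,.82,7),(.36,-.03,.205,1.3315,6)])
rows([.36,-.03,.205],1.3315,[(.571,-.031,.15,1.3315,7)])
E
```

```text
[2, -33, 0, -0.0, 2, -33, 0, -0.0, 2, -33, 0, -0.0, 2, -33, 0, -0.0, 2, -33, 0, -0.0, 32, -16, 0, -0.072, 34, -14, 0, -0.072, 34, -12, 0, -0.072, 35, -9, 0, -0.072, 36, -7, 0, -0.072, 36, -4, 0, -0.072, 36, -1, 0, -0.072, 24, -11, 0, -0.085, 25, -9, 0, -0.085, 25, -7, 0, -0.085, 26, -5, 0, -0.085, 26, -2, 0, -0.085, 26, 0, 0, -0.085] 18
[7, 29, 8, -0.0, 7, 29, 8, -0.0, 7, 29, 8, -0.0, 7, 29, 8, -0.0, 7, 29, 8, -0.0, 7, 29, 8, -0.0, 7, 29, 8, -0.0] 7
```

Call:
apply_moves(plan=[2, -33, 0, 0, 2, -33, 0, 0, 2, -33, 0, 0, 2, -33, 0, 0, 2, -33, 0, 0, 32, -16, 0, -0.072, 34, -14, 0, -0.072, 34, -12, 0, -0.072, 35, -9, 0, -0.072, 36, -7, 0, -0.072, 36, -4, 0, -0.072, 36, -1, 0, -0.072, 24, -11, 0, -0.085, 25, -9, 0, -0.085, 25, -7, 0, -0.085, 26, -5, 0, -0.085, 26, -2, 0, -0.085, 26, 0, 0, -0.085, 0, 0, 0, 0], hand=-1, squeeze=5)

```text
time_s: 2.0
ee_pos: [0.3581, -0.0325, 0.2053]
eef_rot: [-3.141, -0.0, 1.334]
force: [-0.7, -0.4, 0.6]
grip_width: 0.0002
grip_force: 0.0
```

Call:
apply_moves(plan=[7, 29, 0, 0, 7, 29, 0, 0, 7, 29, 0, 0, 7, 29, 0, 0, 7, 29, 0, 0, 6, 29, 15, 0, 6, 30, 20, 0, 0, 0, 20, 0, 0, 0, 0, 0, 0, 0, 0, 0])

```text
time_s: 3.0
ee_pos: [0.5668, -0.0381, 0.1508]
eef_rot: [-3.141, 0.0, 1.328]
force: [-0.2, 0.3, 0.0]
grip_width: 0.0006
grip_force: 0.0
```

```bash
python3 - <<'E'
from station import monitor,camera,ctrl
from h import *
p=monitor.get_obs();u=np.array([np.cos(1.3315),np.sin(1.3315)]);d=p["ee_pos"][:2]-[.5953,.0665]
print(p["ee_pos"],p["eef_rot"],p["force"],"track x,y",d@u,d@[-u[1],u[0]])
c=camera("wrist");s=camera("side")
cv2.imwrite("pics/w1.png",np.hstack([c["image"][::1,::1][:, :],])[...,::-1])
cv2.imwrite("pics/s1.png",cv2.resize(s["image"][80:300,240:500],None,fx=2.5,fy=2.5)[...,::-1])
E
```

```text
[ 0.5668187  -0.03809074  0.15080706] [-3.14106576e+00  1.65261275e-04  1.32785366e+00] [-0.22865643  0.29887965  0.00261098] track x,y -0.10836103953788084 0.0028797213762818824
```

View pics/s1.png

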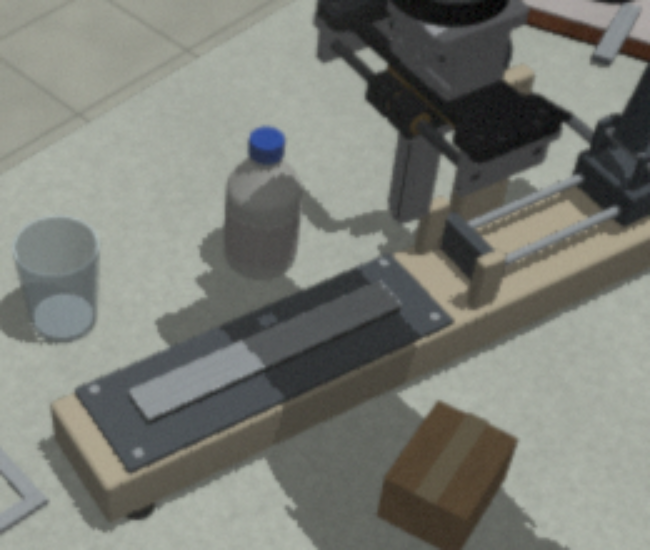

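View pics/w1.png

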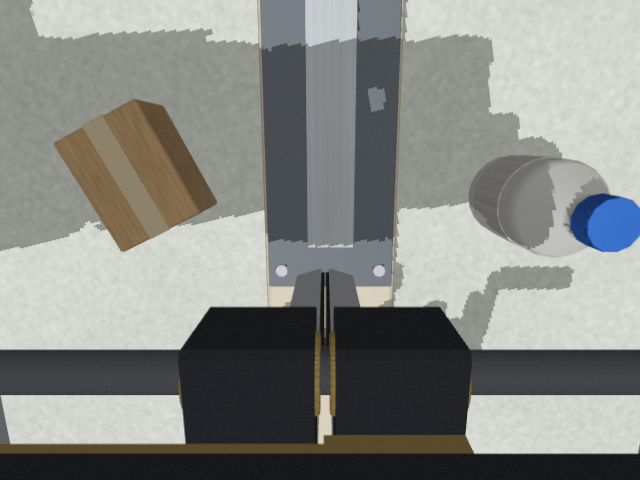

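The side and wrist views show the shut fingers above the crank-side end of the strip (strip end at wrist pixel (330,247)), clear of the posts and bottle. I'll trim by 3 mm and go down.

Call:
apply_moves(plan=[3, 3, 10, -0.003, 0, 0, 15, 0, 0, 0, 15, 0, 0, 0, 15, 0, 0, 0, 10, 0, 0, 0, 5, 0, 0, 0, 0, 0, 0, 0, 0, 0, 0, 0, 0, 0])

```text
time_s: 4.0
ee_pos: [0.5711, -0.0354, 0.0811]
eef_rot: [3.14, -0.0, 1.332]
force: [1.1, 0.1, -0.5]
grip_width: 0.0003
grip_force: 0.0
```

Call:
apply_moves(plan=[0, 0, 5, 0, 0, 0, 3, 0, 0, 0, 1, 0, 0, 0, 0.5, 0, 0, 0, 0.5, 0, 0, 0, 0, 0, 0, 0, 0, 0, 0, 0, 0, 0])

```text
time_s: 4.8
ee_pos: [0.5707, -0.0354, 0.0706]
eef_rot: [3.142, 0.0, 1.332]
force: [-2.9, 0.7, 4.1]
grip_width: 0.0004
grip_force: 1.8
```

Call:
apply_moves(plan=[0, 0, 0.5, 0, 0, 0, 0, 0, 0, 0, 0, 0])

```text
time_s: 5.1
ee_pos: [0.5708, -0.0354, 0.0701]
eef_rot: [3.142, -0.0, 1.332]
force: [-3.6, -0.7, 4.9]
grip_width: 0.0005
grip_force: 2.7
```

```bash
python3 -c "
from station import monitor,camera
for i in range(4):
    o=monitor.get_obs();print(o['ee_pos'],o['force'],o['grip_width']);camera('side')"
```

```text
[ 0.57077456 -0.03537985  0.07010489] [-3.5815548  -0.68910936  4.92518817] 0.00052440615387979
[ 0.57076603 -0.03537607  0.07008647] [-4.14392643  1.08585702  5.39350966] 0.0008210100797671148
[ 0.570786   -0.0353735   0.07011047] [-3.37494148  0.98818908  5.55179739] 0.0003109471005828808
[ 0.57080846 -0.03537558  0.07012828] [-4.42000738  0.49725069  5.45125766] 0.0007162774387536781
```

Call:
apply_moves(plan=[2, 0, 0, 0, 3, 0, 0, 0, 4, 0, 0, 0, 5, 0, 0, 0, 5, 0, 0, 0, 5, 0, 0, 0, 5, 0, 0, 0, 5, 0, 0, 0, 5, 0, 0, 0, 4, 0, 0, 0])

```text
time_s: 6.3
ee_pos: [0.5812, 0.0067, 0.0701]
eef_rot: [3.141, 0.0, 1.332]
force: [-0.9, -4.2, 5.4]
grip_width: 0.0005
grip_force: 2.7
```

Call:
apply_moves(plan=[5, 0, 0, 0, 5, 0, 0, 0, 5, 0, 0, 0, 5, 0, 0, 0, 5, 0, 0, 0, 5, 0, 0, 0, 5, 0, 0, 0, 5, 0, 0, 0, 5, 0, 0, 0, 5, 0, 0, 0, 5, 0, 0, 0, 5, 0, 0, 0, 5, 0, 0, 0, 5, 0, 0, 0, 5, 0, 0, 0, 5, 0, 0, 0])

```text
time_s: 7.9
ee_pos: [0.6001, 0.0844, 0.0701]
eef_rot: [3.141, 0.0, 1.332]
force: [-0.6, -3.9, 4.8]
grip_width: 0.0002
grip_force: 2.8
```

Call:
apply_moves(plan=[5, 0, 0, 0, 5, 0, 0, 0, 5, 0, 0, 0, 5, 0, 0, 0, 5, 0, 0, 0, 5, 0, 0, 0, 5, 0, 0, 0, 5, 0, 0, 0, 5, 0, 0, 0, 5, 0, 0, 0, 5, 0, 0, 0, 5, 0, 0, 0, 5, 0, 0, 0, 5, 0, 0, 0, 5, 0, 0, 0, 4, 0, 0, 0, 3, 0, 0, 0, 0, 0, 0, 0, 0, 0, 0, 0])

```text
time_s: 9.8
ee_pos: [0.6195, 0.1644, 0.0702]
eef_rot: [3.141, -0.001, 1.332]
force: [1.0, -2.3, 5.3]
grip_width: 0.0003
grip_force: 2.7
```

Call:
apply_moves(plan=[3, 0, 0, 0, 3, 0, 0, 0, 0, 0, 0, 0, 0, 0, 0, 0])

```text
time_s: 10.2
ee_pos: [0.6208, 0.1701, 0.0701]
eef_rot: [3.141, -0.0, 1.332]
force: [0.1, -1.7, 5.9]
grip_width: 0.0004
grip_force: 2.7
```

The tips are at track x ≈ +107 mm and still touching at about 5 N. Lifting clear.

Call:
apply_moves(plan=[0, 0, -3, 0, 0, 0, -8, 0, 0, 0, -20, 0, 0, 0, -30, 0, 0, 0, -30, 0, 0, 0, -20, 0, 0, 0, -10, 0, 0, 0, 0, 0, 0, 0, 0, 0, 0, 0, 0, 0])

```text
time_s: 11.2
ee_pos: [0.6202, 0.1696, 0.1895]
eef_rot: [-3.14, 0.001, 1.332]
force: [0.2, 0.2, 0.1]
grip_width: 0.0007
grip_force: 0.0
```

```bash
python3 - <<'E'
from station import monitor,camera
import cv2
o=monitor.get_obs();print(o["ee_pos"],o["force"])
cv2.imwrite("pics/end.png",camera("scene")["image"][...,::-1])
E
```

```text
[0.62023813 0.16958047 0.1894534 ] [0.23724663 0.21064412 0.12535555]
```

View pics/end.png

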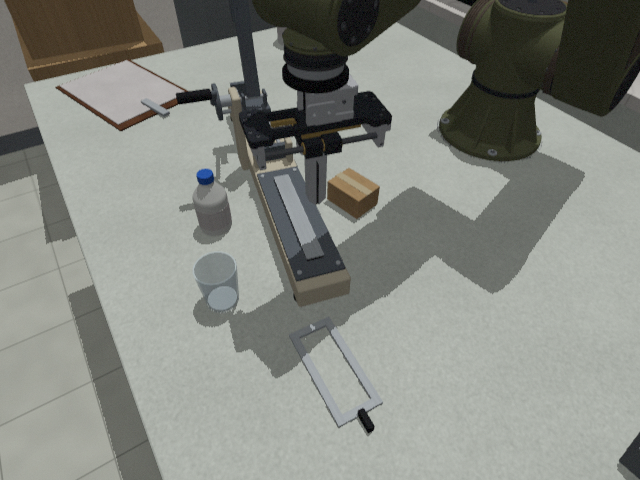

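The picture shows the gripper well clear of the track. The bottle (212,205), beaker (217,282), carton (353,192), frame and rubbing arm are all where they were.

```bash
python3 -c "
from station import ctrl
print(ctrl.hand_in())"
```

```text
the job is handed in; nothing more can be done
None
```

I ran the closed fingertips along the track at about 5 N, from about 5 mm inside the crank end to about 3 mm short of the free end by fingertip centre. I then lifted clear with nothing around the tester shifted, and handed the job in at about 11 s (no verdict was returned).

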